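# Pull a proof on the bench screw press

## Task

Pull a proof on the green bench press: with the fingertips, push the loaded print bed by its dark wooden end batten fully home against the stops under the platen. Then push the hand wheel round clockwise (seen from above) by its upright wooden handle through exactly one full turn, so that the handle stands again where it started and the platen presses on the sheet, and leave it so. Only push: grip and lift nothing, and leave the tins, jar and bottle round the press alone.

Things in the scene. Friction and masses are not known exactly. Their poses are not given: they have to be found in the camera images.
- press: Fixed green bench screw press. Origin: centre of its underside on the worktop; x is the way the print bed slides in, z up. Base x -155 to +137 mm, y +-125, top 46 mm high; guide strips at y +-85 (top 55 mm); two end stops at x +125. Columns at x 0, y +-106; yoke across them 62 mm wide in x, 162 to 207 mm high.
- wheel_axis (a point): Point on the hand wheel's upright axis (x 0, y 0 of the press), level with the top of its rim, 225 mm above the worktop. Dark iron wheel: rim of mean radius 80 mm, bar 16 mm thick; five spokes; hub and screw end stand no more than 10 mm above this point.
- press_wheel (a joint): Wheel angle in rad, growing clockwise seen from above; starts between -0.8 and 0.8, so one full turn adds 6.283 to its starting value. At 0 the handle is on the press's -x side; at q it is at azimuth pi - q in the press frame. Stiff (4 N at the handle, some more when fast): it moves only while pushed and stays where left. Stops at -1.2 and 12.5.
- crank_grip: Upright wooden handle standing on the wheel rim at the end of a spoke: a freely revolving barrel 25 mm thick, 51 mm high. Origin: centre of its lower end, 229 mm above the worktop, 80 mm from the wheel's axis; its top is 280 mm above the worktop.
- print_bed: Loose plywood bed 310 x 156 x 12 mm, 0.7 kg, on the press base between the guides (2 mm clearance a side), carrying a block in a steel frame under a white sheet (top 36 mm above the bed's underside). Origin: centre of its underside, 46 mm above the worktop; its x is the press's x. Home: origin at x = -30 mm in the press frame; it starts 45 to 75 mm short of that.
- bed_push (a point): Centre of the outer face of the dark wooden end batten on the drawn-out end of the bed, 66 mm above the worktop. The face is 150 mm wide, 46 to 78 mm above the worktop, and looks along the bed's -x; it stands beyond the end of the press base, with free space before it. Home, it lies at x = -185 mm in the press frame.
- platen: Sprung platen with black rubber face, 150 x 126 mm, under the yoke. Origin: centre of its lower face, at the start 88 mm above the worktop and 6 mm (+-1.5) above the sheet. It goes down 10 mm a turn: one turn presses it on the sheet with some 18 to 30 N.
- gold_tin: Small open gold tin, 88 mm across and 58 mm high, to the right of the press. Origin: centre of its underside. To be left alone.
- ink_pad: Flat dark red stamp-pad tin, 82 x 83 mm, 14 mm high, at the front right. Origin: 16 mm below the centre of its underside. To be left alone.
- grit_jar: Glass jar with grey lid, 62 mm across and 95 mm high, at the front left. Origin: centre of its underside. To be left alone.
- turps_bottle: Clear glass bottle with red cap, 50 mm across and 194 mm high, standing to the right of the press. Origin: centre of its underside. To be left alone.

How it is judged (in metres and radians):
On the way, in this order (a step that is already met when the one before it is completed fails the run):
1. the print bed is pushed fully home against the stops, the hand wheel not yet turned (x of print_bed in the frame of press above -0.034 m and distance of crank_grip from where it was at the start of the episode below 0.03 m), for 0.1 s.
2. the hand wheel is pushed clockwise by its handle (somewhere past a quarter turn) (value of joint press_wheel between 1.6 and 5.2 rad and contact force between the fingers and crank_grip above 0.5 N), for 0.05 s.
3. the hand wheel has made one full turn (value of joint press_wheel between 5.2 and 7.4 rad and distance of crank_grip from where it was at the start of the episode below 0.014 m), for 0.1 s.
At the end, for the whole second after the job is handed in: The print bed is home to within 4 mm of the stops, the hand wheel has made one full clockwise turn with its handle back within 14 mm (about 10 degrees) of where it started and at rest, and the platen presses on the sheet with more than 8 N (all of step 3 and x of print_bed in the frame of press above -0.034 m and velocity of joint press_wheel between -0.05 and 0.05 rad/s and contact force between platen and print_bed above 8 N and linear speed of print_bed below 0.01 m/s); the robot touches nothing.
It fails at once if the print bed is lifted or tipped (height (world z) of print_bed above 0.058 m or angle between print_bed's own z axis and vertical above 0.1 rad).
It fails at once if the handle is gripped or shoved with more than 35 N (contact force between the fingers and crank_grip above 35 N).
It fails at once if the print bed is gripped, or struck with more than 38 N on its way in (contact force between the fingers and print_bed above 38 N and x of print_bed in the frame of press below -0.035 m).
It fails at once if the wheel is wound down while the print bed is not home (value of joint press_wheel above 1.6 rad and x of print_bed in the frame of press below -0.036 m).
It fails at once if a tin, jar or bottle beside the press is moved more than 20 mm or tipped (distance of any of gold_tin, ink_pad, grit_jar, turps_bottle from where it was at the start of the episode above 0.02 m or angle between any of gold_tin, grit_jar, turps_bottle's own z axis and vertical above 0.3 rad).
It also fails if it takes over 67 s, if anything falls off the work surface, if the arm or the gripper's body presses on something with over 40 N, if the wrist force passes 120 N, or if a joint passes its speed limit or range.

## Robot

A 6-joint arm with a two-finger parallel gripper is mounted at the origin on a cart in front of the work surface, level with it; the furniture and walls round the work are solid. World frame = base frame: x ahead of the robot, y to its left, z up, the work surface at z = 0. Lengths are in mm, angles in rad, forces in N, time in s.
With the tool pointing down it reaches from about 350 to 875 mm from the base axis. Payload 4.2 kg.
Tool frame: the origin (TCP) lies midway between the tips of the shut fingers; the grasp point (between the pads) lies 19 mm behind it (arm.tcp_to_grasp is the distance from the TCP to the grasp point, in mm); z points along the fingers, y is the line along which they close (so a half turn about z gives the same grasp; the last joint's range is limited). The gripper opens to 85 mm and grips with 20 to 120 N. Pads are 22 mm wide; open, the fingers measure 114 mm over their backs; the gripper's body (76 mm by 85 mm) begins 54 mm behind the grasp point. The pads swing forward as they close: fully open they stand 13 mm farther back than shut.
Start: joints at [-1.076, 0.385, 0.008, 0, -1.194, -0.259], TCP at [146.03, -607.679, 231.312] pointing down, gripper open.
Joint ranges: [-3.14, 3.14], [-1.21, 2.06], [-1.07, 1.41], [-3.16, 2.05], [-2.99, -0.16], [-3.1, 3.1]. Speed limits (rad/s): [2.79, 2.79, 3.14, 3.14, 3.14, 3.14].

## Interface

Orientations are given as a unit quaternion [x, y, z, w].
In Python, from bench import arm, imaging, job, models gives the robot as it stands.
- The arm moves only by the tool arm_command, never from a script. Its argument "rows" is a list of rows, each an object with "grip": the opening, from 0 (shut) to 1 (fully open); "linear": the shift along the tool's x, y, z in mm, a list of three; "rot": the turn, a rotation vector about the tool's x, y, z in rad, a list of three. In form: [{"grip": grip, "linear": [tx, ty, tz], "rot": [rx, ry, rz]}, ...]. A call has 1 to 10 rows; each row is the pose to reach, as a shift and turn from the pose commanded when the call began, along the tool's axes at that moment; what a row does not reach only later rows make up. A row lasts 1/8 s, in which the tool goes at most 62.5 mm and 10.7 degrees, less where a joint would pass 70% of its speed; a pose out of reach is approached as far as the arm can. A call with a gripper value outside its range is refused whole. The fingers move at their own pace and stop on an object; the grip force is fixed at half the most. Time passes only in rows, so rows that repeat a pose let the fingers close. It gives the time, the measured TCP pose, the force, the opening and the grip force at its end, in the units of the state.
- arm.read_state(): the state, without advancing time (a new reading comes with each control period).
- imaging.get_image(name): name is "scene" or "top" or "wrist"; returns a dict with "frame" (400x640x3 uint8, red, green, blue), "fx", "fy", "cx", "cy" (pixels), "extrinsics" (4x4, takes a point from world to camera coordinates); the wrist camera has in their place "T_tool_cam" (4x4, takes a point from camera to tool coordinates, whose origin is the TCP and whose axes are the flange's). Camera axes: x right, y down, z forward; pixel columns grow to the right and rows downward; lengths in mm; the calibration is good to about 2 mm. A picture is of the moment at which its call begins: read the wrist's pose just before it. There is no depth.
- job.job_done(): hands the job in; it is judged then, once.
Trained networks look in a picture, given as the dict that the camera call returned (one of the last four; its "shot" number tells which), for a name from the list of things; names that differ only in an ending like _2 or _b are one class to them, and where a whole thing is asked for, a point or a joint stands for the part that bears it (a point fixed in the world has none). Each returns a list of dicts, best first, with "score" (0 to 1); they miss things now and then, are a little off and sometimes report something else, mostly with a low value. They report only what shows in the picture. A call takes as long as a camera call.
- models.spot_in(picture, query): "rect" ([left, top, right, bottom] in pixels, round what is visible of it).
- models.tip_of(picture, query): "pixel" ([column, row] in pixels: a listed point, or the origin of a listed thing).
The state is a dict: "clock": time; "joints": joint angles; "joint_vel": joint speeds; "joint_efforts": joint torques, N m; "position": TCP position; "ee_rot": TCP orientation; "contact_force": force on the tool from outside, world axes, zero at the start; "wrist_torque": the same for the moment, N m; "gripper_width": finger opening in mm; "grasp_force": force on a finger pad.
Only numpy, scipy, OpenCV 4.12 (cv2) and the standard library are available. Lean on these libraries where they do the work, as an engineer would, in place of code of your own. Each camera call takes 0.05 s, during which the arm holds its last target. There are 200 camera calls.

## Working session

There is one attempt and no reset: what is moved stays moved. The work goes in short steps, Python scripts to look and compute and a tool call to move; the robot and the scene stay as the last step left them, time stands still between calls to the robot, and variables do not carry over. Pictures are saved under pics/ and viewed, at most 10 in all, crops included, and the job is handed in when it is done.

Besides the shell and the picture viewer there is one more tool, called by a JSON object that holds its "fn" and its "kwargs", one argument or row to a line. arm_command: Moves the arm, as the interface text tells. Its arguments: {"type":"object","properties":{"rows":{"type":"array"}},"required":["rows"]}

```bash
mkdir -p pics; cat > h.py <<'E'
import numpy as np, cv2
from bench import arm, imaging, job, models
def ray(p,px):
    E=np.array(p["extrinsics"]);R=E[:3,:3];c=-R.T@E[:3,3]
    d=R.T@np.array([(px[0]-p["cx"])/p["fx"],(px[1]-p["cy"])/p["fy"],1.]);return c,d
def atz(p,px,z):
    c,d=ray(p,px);return c+d*(z-c[2])/d[2]
E
python3 - <<'E'
from h import *
Z=dict(press=0,wheel_axis=225,crank_grip=229,print_bed=46,bed_push=66,gold_tin=0,ink_pad=-16,grit_jar=0,turps_bottle=0)
for n in("scene","top"):
    p=imaging.get_image(n);cv2.imwrite(f"pics/{n}0.png",p["frame"][:,:,::-1])
    for q in Z:
        r=models.tip_of(p,q)[:1]
        for a in r: print(n,q,round(a["score"],2),np.round(a["pixel"],1),np.round(atz(p,a["pixel"],Z[q]),1))
    print(n,np.round(ray(p,(0,0))[0]))
s=arm.read_state();print(s)
E
```

```text
scene press 0.73 [238.8 250.6] [587.4 185.9   0. ]
scene wheel_axis 0.85 [229.  178.8] [596.7 183.6 225. ]
scene crank_grip 0.49 [258.1 169.6] [574.  107.5 229. ]
scene print_bed 0.87 [260.9 229.9] [565.3 119.9  46. ]
scene bed_push 0.77 [310.2 206.7] [520.4 -37.7  66. ]
scene gold_tin 0.69 [370.9 179.4] [ 536.8 -400.1    0. ]
scene ink_pad 0.83 [397.5 205.8] [ 383.3 -334.2  -16. ]
scene grit_jar 0.62 [235.6 332.5] [381.5 366.7   0. ]
scene turps_bottle 0.64 [372.1 177.8] [ 540.2 -413.3    0. ]
scene [-88. 671. 695.]
top wheel_axis 0.64 [259.3 168.7] [590.9 193.  225. ]
top crank_grip 0.44 [284.7 175.5] [567.5 113.1 229. ]
top print_bed 0.96 [285.8 186.6] [571.1 127.1  46. ]
top bed_push 0.61 [331.4 196.3] [531.4 -32.   66. ]
top gold_tin 0.73 [422.4 238.5] [ 390.1 -350.7    0. ]
top grit_jar 0.81 [215.5 244.7] [373.3 379.1   0. ]
top turps_bottle 0.86 [400.9 211.7] [ 486.  -278.6    0. ]
top [ 244.  -22. 1590.]
{'clock': 1.0, 'joints': array([-1.07641096e+00,  3.84683870e-01,  7.91007854e-03,  1.82491011e-05,
       -1.19400544e+00, -2.58611249e-01]), 'joint_vel': array([ 0.00139194, -0.00049639, -0.00076909,  0.00136396,  0.00038036,
       -0.00120085]), 'joint_efforts': array([-3.41749728e-04, -3.92092681e+01,  1.88616139e+01,  4.19074416e+00,
       -3.77243650e-04,  1.13878528e-05]), 'position': array([ 146.02074265, -607.68597909,  231.32848704]), 'ee_rot': array([-1.17617527e-01,  9.93058970e-01, -1.10704783e-05, -4.74672277e-06]), 'contact_force': array([-0.73973255, -0.08035131,  0.54238741]), 'wrist_torque': array([-0.04853209,  0.00107896, -0.02719547]), 'grasp_force': 0.0, 'gripper_width': 85.10835193844441}
```

```bash
python3 -c "
import cv2,numpy as np
a=cv2.imread('pics/scene0.png');b=cv2.imread('pics/top0.png')
print(a.shape);cv2.imwrite('pics/both.png',cv2.resize(np.vstack([a,b]),(480,600),interpolation=cv2.INTER_AREA))"
```

```text
(400, 640, 3)
```

View pics/top0.png

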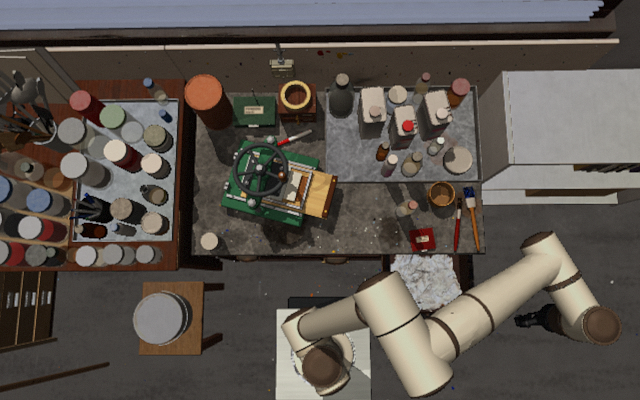

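View pics/scene0.png

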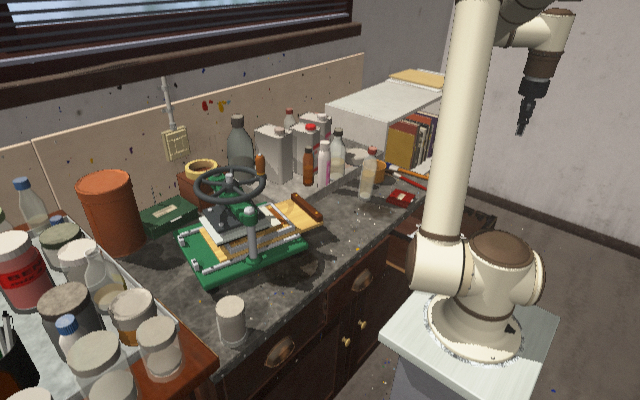

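Top view: world x is up and y is left. The press sits at about (265,180), with the handle at about (284,172). The bed is drawn out to the right, with its batten from (335,175) to (322,217). The pad, jar and bottle are clear of it. I'll zoom in for the pose.

```bash
python3 -c "
import cv2,numpy as np
b=cv2.imread('pics/top0.png')[130:235,210:350];cv2.imwrite('pics/c1.png',cv2.resize(b,None,fx=5.5,fy=5.5,interpolation=cv2.INTER_CUBIC))"
```

```text
(no output)
```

View pics/c1.png

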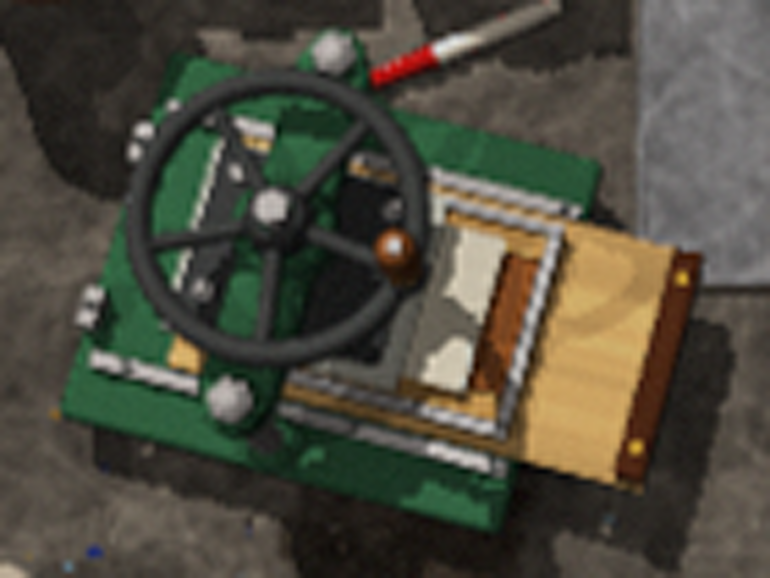

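The zoom shows the batten's outer edge from crop (704,255) to (645,487), the handle top at (397,243) and the hub at (271,208). The rim spans x 127–427 and y 72–362, and the base corners are (190,57), (600,160), (498,530) and (62,412).

```bash
python3 - <<'E'
from h import *
p=imaging.get_image("top")
f=lambda u,v,z:atz(p,(210+u/5.5,130+v/5.5),z)
for n,u,v,z in[("bat1",704,255,78),("bat2",645,487,78),("handletop",397,243,280),("hub",271,208,235),("rimc",277,217,225),("b1",190,57,46),("b2",600,160,46),("b3",498,530,46),("b4",62,412,46),("col1",333,50,207),("col2",229,397,207)]:
    print(n,np.round(f(u,v,z),1))
E
```

```text
bat1 [598.5 -55.2  78. ]
bat2 [452.8 -17.2  78. ]
handletop [559.4 115.6 280. ]
hub [591.2 191.5 235. ]
rimc [588.5 189.6 225. ]
b1 [740.8 275.6  46. ]
b2 [669.2  10.1  46. ]
b3 [430.8  75.2  46. ]
b4 [508.1 351.8  46. ]
col1 [692.3 161.4 207. ]
col2 [488.4 218.  207. ]
```

{"fn": "arm_command", "kwargs": {
  "rows": [
    {"grip": 0,"linear": [-40,35,-20],"rot": [0,0,0.1]},
    {"grip": 0,"linear": [-88,77,-20],"rot": [0,0,0.2]},
    {"grip": 0,"linear": [-135,119,-20],"rot": [0,0,0.3]},
    {"grip": 0,"linear": [-182,160,-20],"rot": [0,0,0.4]},
    {"grip": 0,"linear": [-229,202,-20],"rot": [0,0,0.5]},
    {"grip": 0,"linear": [-276,243,-20],"rot": [0,0,0.5]},
    {"grip": 0,"linear": [-323,284,-20],"rot": [0,0,0.5]},
    {"grip": 0,"linear": [-370,326,-20],"rot": [0,0,0.5]},
    {"grip": 0,"linear": [-417,367,-20],"rot": [0,0,0.5]},
    {"grip": 0,"linear": [-445,392,-20],"rot": [0,0,0.5]}
  ]
}}

```text
clock: 2.3
position: [488.4, -120.2, 251.6]
ee_rot: [0.131, 0.991, 0.0, 0.0]
contact_force: [-0.2, -0.2, -0.0]
gripper_width: 0.0
grasp_force: 0.0
```

```bash
cat >> h.py <<'E'
from scipy.spatial.transform import Rotation as Ro
def rel(t):
    s=arm.read_state();R=Ro.from_quat(s["ee_rot"]).as_matrix()
    return np.round(R.T@(np.array(t)-s["position"]),1)
def wray(px,p,s):
    T=np.array(p["T_tool_cam"]);R=Ro.from_quat(s["ee_rot"]).as_matrix()
    d=R@T[:3,:3]@np.array([(px[0]-p["cx"])/p["fx"],(px[1]-p["cy"])/p["fy"],1.])
    return R@T[:3,3]+s["position"],d
def watz(px,p,s,z):
    c,d=wray(px,p,s);return c+d*(z-c[2])/d[2]
E
python3 - <<'E'
from h import *
s=arm.read_state();p=imaging.get_image("wrist");cv2.imwrite("pics/w1.png",p["frame"][:,:,::-1])
print(s["clock"],s["position"],Ro.from_quat(s["ee_rot"]).as_matrix().round(3),s["joints"].round(2),s["gripper_width"])
for q,z in dict(bed_push=66,wheel_axis=225,crank_grip=229).items():
    for a in models.tip_of(p,q)[:1]: print(q,round(a["score"],2),np.round(a["pixel"]),watz(a["pixel"],p,s,z).round(1))
print(rel([511,-89,150]),rel([511,-89,60]))
E
```

```text
2.3 [ 488.44295931 -120.21354322  251.58797062] [[-0.966  0.259  0.001]
 [ 0.259  0.966  0.   ]
 [-0.001  0.    -1.   ]] [ 0.08  0.16 -0.25  0.   -1.16 -1.91] 0.017392906217889383
bed_push 0.94 [401. 184.] [526.8 -37.8  66. ]
crank_grip 0.69 [400. 186.] [470.3 -69.1 229. ]
[-14.4  38.  101.1] [-14.5  38.  191.1]
```

View pics/w1.png

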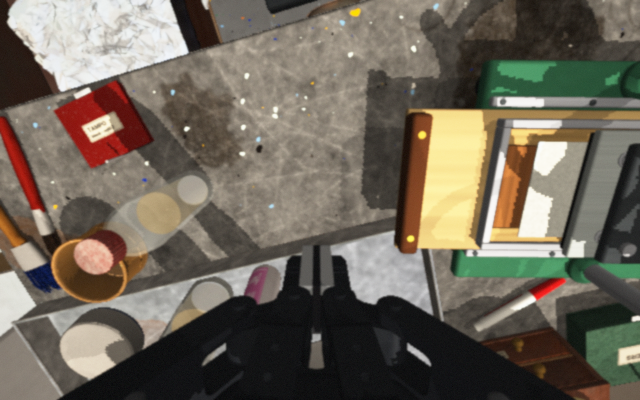

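The wrist view puts the batten centre at pixel (413,182), which agrees with the top view (527,-38). The way down in front of it is clear.

{"fn": "arm_command", "kwargs": {
  "rows": [
    {"grip": 0,"linear": [-14.5,38,50],"rot": [0,0,0]},
    {"grip": 0,"linear": [-14.5,38,100],"rot": [0,0,0]},
    {"grip": 0,"linear": [-14.5,38,150],"rot": [0,0,0]},
    {"grip": 0,"linear": [-14.5,38,191],"rot": [0,0,0]},
    {"grip": 0,"linear": [-14.5,38,191],"rot": [0,0,0]},
    {"grip": 0,"linear": [-14.5,58,191],"rot": [0,0,0]},
    {"grip": 0,"linear": [-14.5,68,191],"rot": [0,0,0]}
  ]
}}

```text
clock: 3.38
position: [520.8, -59.6, 62.5]
ee_rot: [0.131, 0.991, 0.001, 0.002]
contact_force: [0.5, 0.5, 0.5]
gripper_width: -0.4
grasp_force: 0.0
```

{"fn": "arm_command", "kwargs": {
  "rows": [
    {"grip": 0,"linear": [0,5,0],"rot": [0,0,0]},
    {"grip": 0,"linear": [0,10,0],"rot": [0,0,0]},
    {"grip": 0,"linear": [0,15,0],"rot": [0,0,0]},
    {"grip": 0,"linear": [0,20,0],"rot": [0,0,0]},
    {"grip": 0,"linear": [0,25,0],"rot": [0,0,0]},
    {"grip": 0,"linear": [0,30,0],"rot": [0,0,0]},
    {"grip": 0,"linear": [0,35,0],"rot": [0,0,0]},
    {"grip": 0,"linear": [0,40,0],"rot": [0,0,0]},
    {"grip": 0,"linear": [0,45,0],"rot": [0,0,0]},
    {"grip": 0,"linear": [0,49,0],"rot": [0,0,0]}
  ]
}}

```text
clock: 4.62
position: [530.4, -15.2, 60.8]
ee_rot: [0.132, 0.991, -0.002, -0.001]
contact_force: [-1.9, -9.2, 5.0]
gripper_width: 0.1
grasp_force: 4.2
```

{"fn": "arm_command", "kwargs": {
  "rows": [
    {"grip": 0,"linear": [0,3,0],"rot": [0,0,0]},
    {"grip": 0,"linear": [0,6,0],"rot": [0,0,0]},
    {"grip": 0,"linear": [0,9,0],"rot": [0,0,0]},
    {"grip": 0,"linear": [0,11,0],"rot": [0,0,0]}
  ]
}}

```text
clock: 5.12
position: [533.2, -4.8, 60.8]
ee_rot: [0.132, 0.991, -0.002, -0.002]
contact_force: [-2.7, -7.2, 4.4]
gripper_width: 0.0
grasp_force: 4.2
```

{"fn": "arm_command", "kwargs": {
  "rows": [
    {"grip": 0,"linear": [0,1.5,0],"rot": [0,0,0]},
    {"grip": 0,"linear": [0,3,0],"rot": [0,0,0]},
    {"grip": 0,"linear": [0,4.5,0],"rot": [0,0,0]}
  ]
}}

```text
clock: 5.5
position: [534.2, -0.8, 60.8]
ee_rot: [0.132, 0.991, -0.002, -0.002]
contact_force: [-2.0, -12.5, 5.1]
gripper_width: 0.0
grasp_force: 6.7
```

{"fn": "arm_command", "kwargs": {
  "rows": [
    {"grip": 0,"linear": [0,1.5,0],"rot": [0,0,0]},
    {"grip": 0,"linear": [0,3,0],"rot": [0,0,0]}
  ]
}}

```text
clock: 5.75
position: [534.1, -0.5, 60.8]
ee_rot: [0.132, 0.991, -0.004, -0.003]
contact_force: [0.2, -23.3, 6.5]
gripper_width: 0.0
grasp_force: 11.6
```

{"fn": "arm_command", "kwargs": {
  "rows": [
    {"grip": 0,"linear": [0,0.8,0],"rot": [0,0,0]},
    {"grip": 0,"linear": [0,-8,0],"rot": [0,0,0]},
    {"grip": 0,"linear": [0,-50,0],"rot": [0,0,0]},
    {"grip": 0,"linear": [0,-90,-60],"rot": [0,0,0]},
    {"grip": 0,"linear": [0,-90,-120],"rot": [0,0,0]},
    {"grip": 0,"linear": [0,-90,-180],"rot": [0,0,0]},
    {"grip": 0,"linear": [0,-90,-240],"rot": [0,0,0]},
    {"grip": 0,"linear": [0,-50,-270],"rot": [0,0,0]},
    {"grip": 0,"linear": [0,-10,-270],"rot": [0,0,0]},
    {"grip": 0,"linear": [0,-10,-270],"rot": [0,0,0]}
  ]
}}

```text
clock: 7.0
position: [534.3, -2.9, 330.2]
ee_rot: [0.13, 0.991, 0.001, 0.0]
contact_force: [-0.7, -0.0, 0.4]
gripper_width: 0.1
grasp_force: 0.0
```

```bash
python3 - <<'E'
from h import *
s=arm.read_state();p=imaging.get_image("wrist");cv2.imwrite("pics/w2.png",p["frame"][:,:,::-1])
print(s["clock"],s["position"],s["joints"].round(2))
for q,z in dict(bed_push=66,wheel_axis=225,crank_grip=229).items():
    for a in models.tip_of(p,q)[:1]: print(q,round(a["score"],2),np.round(a["pixel"]),watz(a["pixel"],p,s,z).round(1))
    for a in models.spot_in(p,q)[:1]: print(q,round(a["score"],2),np.round(a["rect"]))
t=imaging.get_image("top")
for q,z in dict(bed_push=66,wheel_axis=225,crank_grip=229).items():
    for a in models.tip_of(t,q)[:1]: print(q,round(a["score"],2),np.round(a["pixel"]),atz(t,a["pixel"],z).round(1))
E
```

```text
7.0 [534.27516493  -2.93604685 330.21385902] [ 0.3   0.17 -0.04 -0.   -1.36 -2.13]
bed_push 0.75 [325. 154.] [536.3   8.7  66. ]
bed_push 0.75 [324.  89. 518. 215.]
wheel_axis 0.64 [565. 196.] [588.3 190.3 225. ]
wheel_axis 0.89 [346.  37. 640. 304.]
crank_grip 0.82 [474. 186.] [559.2 118.5 229. ]
crank_grip 0.83 [462. 171. 523. 222.]
bed_push 0.97 [318. 194.] [541.3  12.3  66. ]
crank_grip 0.47 [285. 178.] [559.2 113.4 229. ]
```

View pics/w2.png

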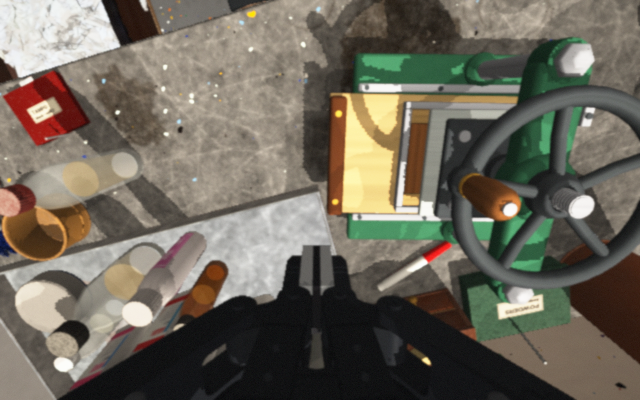

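The batten (pixel 332–345) now stands about 30 mm off the base end. The top-camera estimate (541,12) also matches home, and the handle hasn't moved, with its top at about (510,209). Next I'll move behind the handle, on its anticlockwise side.

{"fn": "arm_command", "kwargs": {
  "rows": [
    {"grip": 0,"linear": [-14,43,0],"rot": [0,0,0]},
    {"grip": 0,"linear": [-28,88,0],"rot": [0,0,0]},
    {"grip": 0,"linear": [-41,130.5,0],"rot": [0,0,0]},
    {"grip": 0,"linear": [-41,130.5,0],"rot": [0,0,0]},
    {"grip": 0,"linear": [-41,130.5,30],"rot": [0,0,0]},
    {"grip": 0,"linear": [-41,130.5,60],"rot": [0,0,0]},
    {"grip": 0,"linear": [-41,130.5,87],"rot": [0,0,0]},
    {"grip": 0,"linear": [-41,130.5,87],"rot": [0,0,0]}
  ]
}}

```text
clock: 8.55
position: [606.0, 108.8, 241.3]
ee_rot: [0.132, 0.991, -0.001, -0.002]
contact_force: [0.3, -0.3, 0.7]
gripper_width: 0.1
grasp_force: 0.0
```

```bash
cat > circ.py <<'E'
from h import *
import sys
a0,a1,n=map(float,sys.argv[1:4]);s=arm.read_state();R=Ro.from_quat(s["ee_rot"]).as_matrix()
C=np.array([589.5,190.5])
for a in np.radians(np.linspace(a0,a1,int(n)+1)[1:]):
    q=C+80*np.array([np.cos(a),np.sin(a)]);d=R.T@np.array([*(q-s["position"][:2]),0]);print(d[:2].round(1).tolist())
v=s["position"][:2]-C;print(s["position"].round(1),np.hypot(*v).round(1),np.degrees(np.arctan2(v[1],v[0])).round(1),s["contact_force"].round(1))
E
python3 circ.py 283 213 10
```

```text
[8.4, -0.1]
[17.7, -3.0]
[27.3, -4.9]
[37.1, -5.5]
[46.8, -4.9]
[56.5, -3.2]
[65.8, -0.3]
[74.7, 3.8]
[83.0, 8.8]
[90.7, 14.9]
[606.  108.8 241.3] 83.4 -78.6 [ 0.3 -0.3  0.7]
```

{"fn": "arm_command", "kwargs": {
  "rows": [
    {"grip": 0,"linear": [8.5,-1,0],"rot": [0,0,0]},
    {"grip": 0,"linear": [17.5,-4,0],"rot": [0,0,0]},
    {"grip": 0,"linear": [27,-6,0],"rot": [0,0,0]},
    {"grip": 0,"linear": [37,-7,0],"rot": [0,0,0]},
    {"grip": 0,"linear": [47,-6.5,0],"rot": [0,0,0]},
    {"grip": 0,"linear": [56.5,-5,0],"rot": [0,0,0]},
    {"grip": 0,"linear": [66,-2,0],"rot": [0,0,0]}
  ]
}}

```text
clock: 9.43
position: [544.2, 125.2, 244.5]
ee_rot: [0.132, 0.991, 0.0, 0.002]
contact_force: [3.1, -3.1, 0.2]
gripper_width: 0.1
grasp_force: 2.5
```

```bash
python3 circ.py 234 154 10
```

```text
[11.9, 4.8]
[21.3, 10.9]
[29.7, 18.2]
[37.1, 26.6]
[43.2, 35.9]
[47.9, 46.0]
[51.2, 56.7]
[53.0, 67.7]
[53.2, 78.9]
[51.9, 90.0]
[544.2 125.2 244.5] 79.5 -124.8 [ 3.1 -3.1  0.2]
```

{"fn": "arm_command", "kwargs": {
  "rows": [
    {"grip": 0,"linear": [11,5,0],"rot": [0,0,0]},
    {"grip": 0,"linear": [21,11,0],"rot": [0,0,0]},
    {"grip": 0,"linear": [29.5,18,0],"rot": [0,0,0]},
    {"grip": 0,"linear": [37,26.5,0],"rot": [0,0,0]},
    {"grip": 0,"linear": [43,36,0],"rot": [0,0,0]},
    {"grip": 0,"linear": [48,46,0],"rot": [0,0,0]},
    {"grip": 0,"linear": [51,56.5,0],"rot": [0,0,0]},
    {"grip": 0,"linear": [53,67.5,0],"rot": [0,0,0]},
    {"grip": 0,"linear": [53,79,0],"rot": [0,0,0]},
    {"grip": 0,"linear": [52,90,0],"rot": [0,0,0]}
  ]
}}

```text
clock: 10.68
position: [515.5, 225.3, 243.8]
ee_rot: [0.132, 0.991, -0.001, -0.001]
contact_force: [-3.4, -3.9, 4.0]
gripper_width: -0.3
grasp_force: 2.5
```

```bash
python3 circ.py 154 74 10
```

```text
[-4.8, 11.6]
[-9.1, 21.9]
[-14.8, 31.5]
[-21.8, 40.2]
[-30.0, 47.8]
[-39.1, 54.2]
[-49.0, 59.3]
[-59.6, 63.0]
[-70.5, 65.1]
[-81.7, 65.8]
[515.5 225.3 243.8] 81.7 154.8 [-3.4 -3.9  4. ]
```

{"fn": "arm_command", "kwargs": {
  "rows": [
    {"grip": 0,"linear": [-4,11,0],"rot": [0,0,0]},
    {"grip": 0,"linear": [-9,21.5,0],"rot": [0,0,0]},
    {"grip": 0,"linear": [-15,31,0],"rot": [0,0,0]},
    {"grip": 0,"linear": [-22,40,0],"rot": [0,0,0]},
    {"grip": 0,"linear": [-30,47.5,0],"rot": [0,0,0]},
    {"grip": 0,"linear": [-39,54,0],"rot": [0,0,0]},
    {"grip": 0,"linear": [-49,59,0],"rot": [0,0,0]},
    {"grip": 0,"linear": [-59.5,63,0],"rot": [0,0,0]},
    {"grip": 0,"linear": [-70.5,65,0],"rot": [0,0,0]},
    {"grip": 0,"linear": [-81.5,66,0],"rot": [0,0,0]}
  ]
}}

```text
clock: 11.92
position: [612.3, 269.4, 243.2]
ee_rot: [0.131, 0.991, 0.0, -0.001]
contact_force: [-4.3, 2.1, 2.9]
gripper_width: -0.0
grasp_force: 2.7
```

```bash
python3 circ.py 74 -6 10
```

```text
[-10.9, -3.0]
[-21.8, -5.5]
[-32.3, -9.5]
[-42.0, -14.9]
[-51.0, -21.6]
[-58.9, -29.5]
[-65.6, -38.4]
[-71.0, -48.1]
[-75.0, -58.5]
[-77.6, -69.4]
[612.3 269.4 243.2] 82.1 73.9 [-4.3  2.1  2.9]
```

{"fn": "arm_command", "kwargs": {
  "rows": [
    {"grip": 0,"linear": [-11,-2,0],"rot": [0,0,0]},
    {"grip": 0,"linear": [-22,-5,0],"rot": [0,0,0]},
    {"grip": 0,"linear": [-32,-9,0],"rot": [0,0,0]},
    {"grip": 0,"linear": [-42,-15,0],"rot": [0,0,0]},
    {"grip": 0,"linear": [-51,-21.5,0],"rot": [0,0,0]},
    {"grip": 0,"linear": [-59,-29.5,0],"rot": [0,0,0]},
    {"grip": 0,"linear": [-65.5,-38,0],"rot": [0,0,0]},
    {"grip": 0,"linear": [-71,-48,0],"rot": [0,0,0]},
    {"grip": 0,"linear": [-75,-58.5,0],"rot": [0,0,0]},
    {"grip": 0,"linear": [-77.5,-69,0],"rot": [0,0,0]}
  ]
}}

```text
clock: 13.18
position: [671.3, 183.8, 243.0]
ee_rot: [0.131, 0.991, 0.003, 0.002]
contact_force: [2.4, 4.0, -0.3]
gripper_width: 0.2
grasp_force: 2.7
```

```bash
python3 circ.py -6 -70 8; python3 - <<'E'
from h import *
t=imaging.get_image("top")
for a in models.tip_of(t,"crank_grip")[:1]: print(a["score"],atz(t,a["pixel"],229).round(1))
E
```

```text
[0.8, -13.3]
[1.4, -24.4]
[3.5, -35.4]
[7.1, -46.0]
[12.1, -55.9]
[18.5, -65.1]
[26.1, -73.2]
[34.8, -80.3]
[671.3 183.8 243. ] 82.1 -4.7 [ 2.4  4.  -0.3]
0.46 [670.5 163.8 229. ]
```

{"fn": "arm_command", "kwargs": {
  "rows": [
    {"grip": 0,"linear": [1,-12,0],"rot": [0,0,0]},
    {"grip": 0,"linear": [2,-24,0],"rot": [0,0,0]},
    {"grip": 0,"linear": [4,-35,0],"rot": [0,0,0]},
    {"grip": 0,"linear": [7.5,-46,0],"rot": [0,0,0]},
    {"grip": 0,"linear": [12.5,-56,0],"rot": [0,0,0]},
    {"grip": 0,"linear": [18.5,-65,0],"rot": [0,0,0]},
    {"grip": 0,"linear": [26,-73,0],"rot": [0,0,0]},
    {"grip": 0,"linear": [35,-80,0],"rot": [0,0,0]}
  ]
}}

```text
clock: 14.28
position: [617.0, 114.0, 243.3]
ee_rot: [0.132, 0.991, 0.001, 0.003]
contact_force: [4.2, 0.9, -1.5]
gripper_width: -0.3
grasp_force: 2.7
```

```bash
python3 circ.py -70 -94 6; python3 - <<'E'
from h import *
for n in("top","scene"):
    t=imaging.get_image(n)
    for a in models.tip_of(t,"crank_grip")[:1]: print(n,a["score"],np.round(a["pixel"],1),atz(t,a["pixel"],229).round(1))
    cv2.imwrite(f"pics/{n}2.png",t["frame"][:,:,::-1])
b=cv2.imread('pics/top2.png')[130:235,210:350];cv2.imwrite('pics/c2.png',cv2.resize(b,None,fx=5.5,fy=5.5,interpolation=cv2.INTER_CUBIC))
E
```

```text
[5.1, -1.8]
[10.0, -4.5]
[15.1, -6.9]
[20.3, -8.9]
[25.6, -10.6]
[31.1, -11.8]
[617.  114.  243.3] 81.3 -70.2 [ 4.2  0.9 -1.5]
top 0.44 [286.4 166.1] [597.4 108.  229. ]
scene 0.65 [251.3 169.6] [586.7 119.3 229. ]
```

View pics/c2.png

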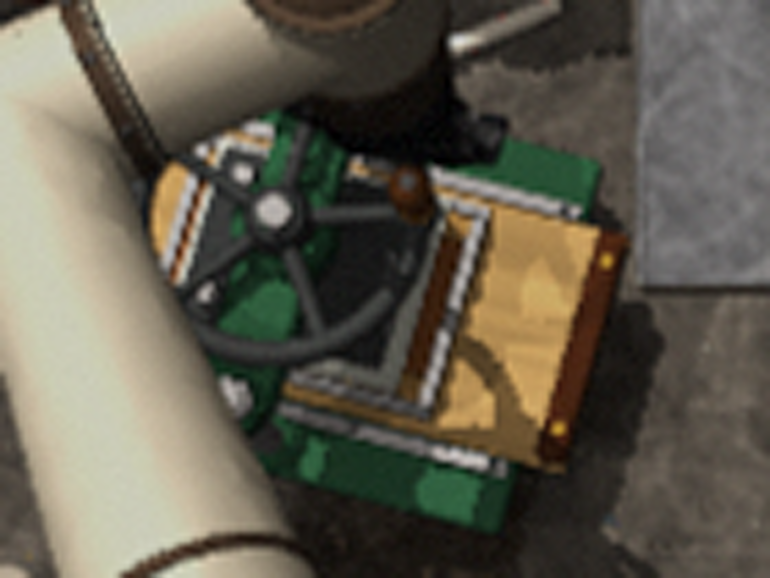

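The handle top is now at crop (408,182), and it started at (397,243), so about 26° (37 mm) is left. The bed is still home.

{"fn": "arm_command", "kwargs": {
  "rows": [
    {"grip": 0,"linear": [5,-2,0],"rot": [0,0,0]},
    {"grip": 0,"linear": [10,-4.5,0],"rot": [0,0,0]},
    {"grip": 0,"linear": [15,-7,0],"rot": [0,0,0]},
    {"grip": 0,"linear": [20.5,-9,0],"rot": [0,0,0]},
    {"grip": 0,"linear": [25.5,-10.5,0],"rot": [0,0,0]},
    {"grip": 0,"linear": [31,-12,0],"rot": [0,0,0]},
    {"grip": 0,"linear": [31,-12,0],"rot": [0,0,0]}
  ]
}}

```text
clock: 15.35
position: [580.5, 109.8, 243.3]
ee_rot: [0.132, 0.991, -0.0, -0.001]
contact_force: [2.4, -0.5, -0.9]
gripper_width: 0.3
grasp_force: 0.8
```

```bash
python3 - <<'E'
from h import *
s=arm.read_state();print(s["clock"],s["position"].round(1),s["contact_force"].round(1))
t=imaging.get_image("top");cv2.imwrite("pics/top3.png",t["frame"][:,:,::-1])
for a in models.tip_of(t,"crank_grip")[:1]: print(a["score"],np.round(a["pixel"],1),atz(t,a["pixel"],229).round(1))
# template match of the handle from initial picture (6x upsample)
a,b=[cv2.resize(cv2.imread(f"pics/top{i}.png")[150:205,255:320],None,fx=6,fy=6,interpolation=cv2.INTER_CUBIC) for i in(0,3)]
cx,cy=int((282.2-255)*6),int((174.2-150)*6)
r=cv2.matchTemplate(b,a[cy-24:cy+24,cx-24:cx+24],cv2.TM_CCOEFF_NORMED);_,m,_,l=cv2.minMaxLoc(r)
d=(np.array(l)+24-[cx,cy])/6;print("shift px",d,m,atz(t,np.array([282.2,174.2])+d,280)-atz(t,(282.2,174.2),280))
cv2.imwrite("pics/cmp.png",cv2.resize(np.hstack([a,b]),(780,330)))
E
```

```text
15.35 [580.5 109.8 243.3] [ 2.4 -0.5 -0.9]
0.64 [321.5 195. ] [ 5.05e+02 -5.00e-01  2.29e+02]
shift px [ 0.16666667 -0.16666667] 0.9061601758003235 [ 0.50490098 -0.49369099  0.        ]
```

View pics/cmp.png

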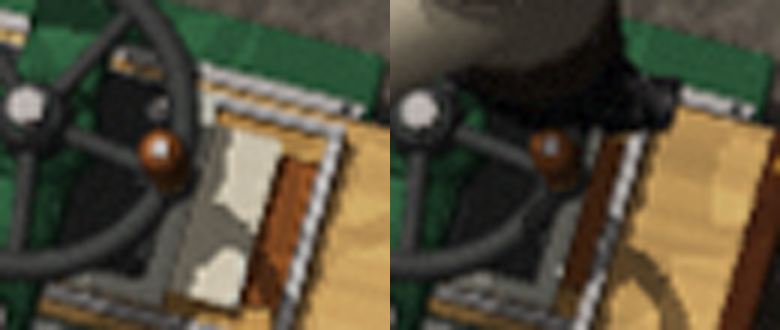

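The handle has come back to its starting spot: (162,155) before and (161,150) now in the crops, within about 3 mm. I'll back off and rise.

{"fn": "arm_command", "kwargs": {
  "rows": [
    {"grip": 0,"linear": [-8,0,0],"rot": [0,0,0]},
    {"grip": 0,"linear": [-20,0,0],"rot": [0,0,0]},
    {"grip": 0,"linear": [-20,0,-40],"rot": [0,0,0]},
    {"grip": 0,"linear": [-20,0,-90],"rot": [0,0,0]},
    {"grip": 0,"linear": [0,-50,-100],"rot": [0,0,0]},
    {"grip": 0,"linear": [10,-110,-100],"rot": [0,0,0]},
    {"grip": 0,"linear": [20,-165,-100],"rot": [0,0,0]},
    {"grip": 0,"linear": [30,-220,-100],"rot": [0,0,0]},
    {"grip": 0,"linear": [30,-220,-100],"rot": [0,0,0]}
  ]
}}

```text
clock: 16.58
position: [494.0, -97.5, 343.8]
ee_rot: [0.134, 0.991, 0.0, 0.0]
contact_force: [0.3, -0.1, -0.5]
gripper_width: 0.6
grasp_force: 0.0
```

```bash
python3 - <<'E'
from h import *
s=arm.read_state();print(s["clock"],s["position"].round(1),s["contact_force"].round(1))
t=imaging.get_image("top");cv2.imwrite("pics/top4.png",t["frame"][:,:,::-1])
for q,z in dict(bed_push=66,crank_grip=229).items():
  for a in models.tip_of(t,q)[:1]: print(q,a["score"],atz(t,a["pixel"],z).round(1))
b=cv2.imread('pics/top4.png')[130:235,210:350];cv2.imwrite('pics/c4.png',cv2.resize(b,None,fx=5.5,fy=5.5,interpolation=cv2.INTER_CUBIC))
E
```

```text
16.575 [494.  -97.5 343.8] [ 0.3 -0.1 -0.5]
bed_push 0.5 [584.4 186.6  66. ]
```

View pics/c4.png

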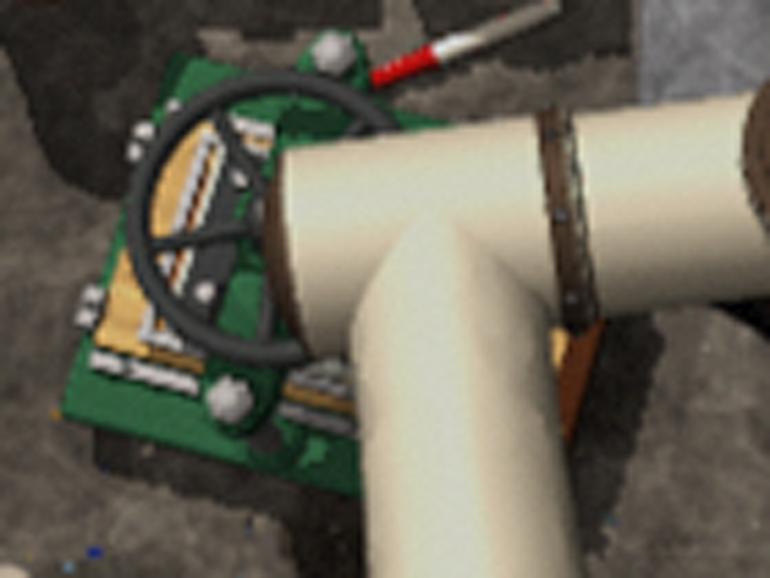

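The arm hides the handle, but the visible spoke (150,245)–(245,231) lies as it did at the start. The bed's far end is against the stops, and the robot touches nothing.

```bash
python3 -c "
from bench import job;print(job.job_done())"
```

```text
the job is handed in; nothing more can be done
None
```

I handed the job in at about 17 s on the robot's clock. The print bed is home against the stops, and the wheel has made one full clockwise turn with the handle back within about 3 mm of its start. I didn't measure the platen's force on the sheet, and the hand-in gave no verdict.

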